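Set the lamp dimmer, then hold the spring shutter open at its mark

TASK

Light the optic in the cradle for inspection: first slide the dimmer fader on the lamp controller along its slot until its pointer stands at the small index tab beside the slot, keeping the lamp's shutter shut until that is done. Then pull the lamp house's spring-return shutter handle out until its pointer stands at the index tab on the foot rail, and finish while still holding it there against its spring, with the fader still at its tab. Leave the loose things on the bench alone.

Things in the scene. Friction and masses are not known exactly. Their poses are not given: they have to be found in the camera images.
- lamp: Fixed aluminium lamp house, 95 mm high, dark ribs on top, round tube at its +x end; left or right on the bench, turned a little. Origin on the bench under the shutter slide's line; in its frame the box spans x -120 to 40, y -45 to 45 mm. The shutter pulls out of the -y side, along its -y, over a foot rail 50 mm wide, 18 mm high, to y -245 mm.
- shutter (a joint): How far the spring-return shutter slide is pulled out (m): 0 shut, 0.11 at its stop, growing along the lamp's -y. The spring pulls it back with about 4.2 N when shut plus 0.7 N for every 10 mm pulled; it shuts by itself when let go.
- shutter_grip (a point): Centre of the top face of the shutter's handle, 92 mm above the bench: an upright black block 16 mm thick along the pull, 30 mm wide across it and 54 mm tall (38 to 92 mm above the bench), on the outer end of a flat dark steel slide. When shut, 62 mm of free space lie between the handle and the lamp box. Axes as the lamp's.
- shutter_pointer (a point): Outer end of the thin white pointer low on the handle's +x side (lamp frame), 32 mm above the bench and level with the middle of the handle's 16 mm thickness.
- shutter_mark (a point): Inner middle of the upright dark steel index tab (10 mm wide along the pull, top 28 mm above the bench) fixed beside the foot rail on its +x side (lamp frame), 40 to 75 mm of pull from shut; where along the rail varies. Axes as the lamp's: the shutter pointer is at the mark when its y equals the mark's in this frame.
- controller: Lamp controller, fixed to the bench across from the lamp: flat grey box 90 x 190 x 28 mm high, a slot along its middle, white scale lines on one side of it, three small fixed black knobs on the other. Origin at the centre of its underside; its y axis runs along the slot, the way the fader's joint grows (roughly away from the robot).
- fader (a joint): Position of the dimmer fader along its slot (m), 0 to 0.12, growing along the controller's +y; it stays where it is left and takes about 1.5 N to move. It starts near the end at 0.
- fader_grip (a point): Centre of the top face of the fader's cap, 62 mm above the bench: a black block 18 mm thick along the slot, 26 mm wide across it, 34 mm tall, standing on the controller's top. Axes as the controller's.
- fader_pointer (a point): End of the thin white pointer at the foot of the fader cap on its +x side (controller frame), level with the middle of the cap's 18 mm thickness.
- fader_mark (a point): Inner middle of the small dark steel index tab (16 mm across, 10 mm along the slot, 6 mm high) fixed on the controller's top beside the slot, on the side of the scale lines; where along the slot varies. Axes as the controller's: the fader pointer is at the mark when its y equals the mark's in this frame.
- cradle: Machined aluminium cradle, 50 x 90 mm, with an upright glass plate, 87 mm high, fixed on the bench in front of the lamp's tube, 170 mm from the lamp's origin; not handled.
- dropper: Loose thing, not part of the job: white dropper bottle, 40 mm across, 110 mm tall; origin on its underside.
- lens_ring: Loose thing, not part of the job: aluminium lens ring lying flat, 42 mm across, 12 mm high; origin on its underside.
- driver: Loose thing, not part of the job: screwdriver lying down, 160 mm long; origin on its underside.
- jar: Loose thing, not part of the job: clear jar, 54 mm across, 60 mm tall; origin on its underside.
- probe: Loose thing, not part of the job: hand-held probe lying down, 140 mm long, 32 mm thick; origin on its underside.
- filter_plate: Loose thing, not part of the job: square glass filter lying flat, 45 x 45 x 5 mm; origin on its underside.
- post: Loose thing, not part of the job: short upright steel post, 25 mm across, 50 mm tall; origin on its underside.
Things that resemble listed ones, but are neither listed nor needed, are in the scene too. Leave any brown look-alike of the controller alone.

How it is judged:
By the outcome, as a careful person would: the job done as asked, in the order asked, and still so for the second after the job is handed in, while the arm keeps its last pose, push and grip.
It also fails if it takes over 53 s, if anything falls off the work surface, if the arm or the gripper's body presses on something with over 40 N, if the wrist force passes 120 N, or if a joint passes its speed limit or range.

ROBOT

A 6-joint arm with a two-finger parallel gripper is mounted at the origin on the work surface. World frame = base frame: x ahead of the robot, y to its left, z up, the work surface at z = 0. Lengths are in mm, angles in rad, forces in N, time in s.
With the tool pointing down it reaches from about 275 to 725 mm from the base axis. Payload 5.6 kg.
Tool frame: the origin (TCP) lies at the very end of the fingers, on their centre line; the grasp point (between the pads) lies 19 mm behind it; z points along the fingers, y is the line along which they close (so a half turn about z gives the same grasp; the last joint's range is limited). The gripper opens to 85 mm and grips with 20 to 120 N. Pads are 22 mm wide; open, the fingers measure 114 mm over their backs; the gripper's body (76 mm by 85 mm) begins 54 mm behind the grasp point. The pads swing forward as they close: fully open they stand 13 mm farther back than shut.
Start: joints at [-0.882, 0.255, 0.108, 0, -1.424, -0.285], TCP at [216.122, -505.751, 231.283] pointing down, gripper open.
Joint ranges: [-2.95, 2.95], [-1.21, 1.97], [-1.09, 1.5], [-2.87, 1.71], [-2.94, -0.07], [-3.05, 3.05]. Speed limits (rad/s): [2.57, 2.57, 3.14, 3.14, 3.14, 3.14].

INTERFACE

Orientations are given as a unit quaternion [w, x, y, z].
In Python, from workcell import ctrl gives the robot as it stands.
- The arm moves only by the shell command python3 -m creep 'ROWS' [FORCE]. ROWS is JSON, one flat list of numbers, 7 for each row, row after row: the shift along the tool's x, y, z in units of 500 mm (1.0 is 500 mm), then the turn, a rotation vector about the tool's x, y, z in units of 60 degrees (1.0 is 60 degrees), then the opening, from -1 (shut) to 1 (fully open). In form: [x, y, z, wx, wy, wz, claw, x, y, z, wx, wy, wz, claw, ...]. A call has 1 to 12 rows; each row is the pose to reach, as a shift and turn from the pose commanded when the call began, along the tool's axes at that moment; what a row does not reach only later rows make up. A row lasts 1/8 s, in which the tool goes at most 62.5 mm and 10.7 degrees, less where a joint would pass 70% of its speed; a pose out of reach is approached as far as the arm can. A call with a number of a shift or a turn outside -1 to 1 is refused whole. A call with a gripper value outside its range is refused whole. The fingers move at their own pace and stop on an object; FORCE is the grip in N (left out, the last holds). Time passes only in rows, so rows that repeat a pose let the fingers close. It gives the time, the measured TCP pose, the force, the opening and the grip force at its end, in the units of the state.
- ctrl.state(): the state, without advancing time (a new reading comes with each control period).
- ctrl.get_image(name): name is "side" or "top" or "wrist"; returns the picture (384x512x3 uint8, blue, green, red); there is no depth.
- ctrl.camera_info(name): a dict with "K" (3x3 intrinsics, pixels), "world_from_camera" (4x4, takes a point from camera to world coordinates). Camera axes: x right, y up, looking along -z (the intrinsics and any distortion apply to the point x, -y, -z); pixel columns grow to the right and rows downward; lengths in mm; the calibration is good to about 2 mm. A picture is of the moment at which its call begins: read the wrist's pose just before it. camera_info takes no time and is no camera call; for the wrist camera it gives the pose at the moment of the call.
- ctrl.finish_job(): hands the job in; it is judged then, once.
Trained networks look in the newest picture that a camera, given by its name, has taken for a name from the list of things; names that differ only in an ending like _2 or _b are one class to them, and where a whole thing is asked for, a point or a joint stands for the part that bears it (a point fixed in the world has none). Each returns a list of dicts, best first, with "p" (0 to 1); they miss things now and then, are a little off and sometimes report something else, mostly with a low value. They report only what shows in the picture. A call takes as long as a camera call. They do not tell look-alikes from the thing itself.
- ctrl.outline_of(camera, thing): "region" (384x512 bool, what is visible of it) and "at" ([row, column] in pixels, amid what is visible of it).
The state is a dict: "time_s": time; "joint_pos": joint angles; "qvel": joint speeds; "effort": joint torques, N m; "tool_pos": TCP position; "tool_rot": TCP orientation; "force": force on the tool from outside, world axes, zero at the start; "wrist_torque": the same for the moment, N m; "width": finger opening in mm; "gripper_force": force on a finger pad.
Only numpy, scipy, OpenCV 4.12 (cv2) and the standard library are available. Lean on these libraries where they do the work, as an engineer would, in place of code of your own. Each camera call takes 0.05 s, during which the arm holds its last target. There are 200 camera calls.

## Working session

There is one attempt and no reset: what is moved stays moved. The work goes in short steps, Python scripts to look and compute and a shell command to move; the robot and the scene stay as the last step left them, time stands still between calls to the robot, and variables do not carry over. Pictures are saved under pics/ and viewed, at most 10 in all, crops included, and the job is handed in when it is done.

```bash
mkdir -p pics; ls; python3 - <<'E'
from workcell import ctrl
import cv2,numpy as np
for n in("top","side"):
    im=ctrl.get_image(n); cv2.imwrite(f"pics/{n}0.png",im)
    i=ctrl.camera_info(n); print(n,{k:np.round(v,3).tolist() if not isinstance(v,str) else v for k,v in i.items()})
    for t in("lamp","shutter_grip","shutter_pointer","shutter_mark","controller","fader_grip","fader_pointer","fader_mark","cradle"):
        print(t,[(round(d['p'],2),np.round(d['at']).tolist(),int(d['region'].sum())) for d in ctrl.outline_of(n,t)[:3]])
print(ctrl.state())
a=cv2.imread("pics/top0.png");b=cv2.imread("pics/side0.png")
E
```

```text
pics
top {'K': [[490.14, 0.0, 253.411], [0.0, 490.14, 196.224], [0.0, 0.0, 1.0]], 'world_from_camera': [[-0.026, 0.997, -0.067, 380.117], [-1.0, -0.026, 0.001, -34.771], [-0.001, 0.067, 0.998, 1858.849], [0.0, 0.0, 0.0, 1.0]]}
lamp [(0.62, [202.0, 292.0], 2032)]
shutter_grip [(0.42, [201.0, 308.0], 154)]
shutter_pointer [(0.43, [203.0, 309.0], 163)]
shutter_mark [(0.57, [208.0, 181.0], 35)]
controller [(0.79, [197.0, 182.0], 1200), (0.78, [276.0, 158.0], 1335)]
fader_grip [(0.52, [288.0, 150.0], 34)]
fader_pointer [(0.58, [286.0, 148.0], 44), (0.47, [211.0, 182.0], 33)]
fader_mark []
cradle [(0.59, [154.0, 278.0], 291), (0.52, [233.0, 234.0], 176)]
side {'K': [[431.138, 0.0, 248.533], [0.0, 431.138, 194.38], [0.0, 0.0, 1.0]], 'world_from_camera': [[-0.91, 0.276, -0.31, 89.119], [-0.415, -0.577, 0.703, 836.674], [0.015, 0.768, 0.64, 898.283], [0.0, 0.0, 0.0, 1.0]]}
lamp [(0.76, [189.0, 272.0], 2784)]
shutter_grip [(0.63, [164.0, 270.0], 129), (0.47, [275.0, 204.0], 157)]
shutter_pointer []
shutter_mark [(0.65, [330.0, 105.0], 692)]
controller [(0.71, [277.0, 196.0], 2399), (0.69, [350
[... 271 characters left out ...]
'time_s': 1.0, 'joint_pos': array([-8.82394746e-01,  2.55090473e-01,  1.08162729e-01,  1.71833962e-06,
       -1.42390496e+00, -2.84585096e-01]), 'qvel': array([-0.00169536,  0.00049839, -0.00045949,  0.00081652, -0.00048941,
       -0.0008162 ]), 'effort': array([ 8.48001059e-05, -3.86408901e+01,  2.38065273e+01,  5.36817133e+00,
       -7.20874068e-04,  9.21939261e-06]), 'tool_pos': array([ 216.11242681, -505.73637146,  231.2736661 ]), 'tool_rot': array([-9.25412917e-06, -2.00539295e-01,  9.79685659e-01,  1.56793055e-05]), 'force': array([-0.37666262,  0.81431968,  0.70073795]), 'wrist_torque': array([-0.00732549,  0.07628135, -0.00421946]), 'gripper_force': 0.0, 'width': 85.7443459845752}
```

```bash
python3 - <<'E'
import cv2
a=cv2.imread("pics/top0.png")[110:330,110:360];cv2.imwrite("pics/t1.png",cv2.resize(a,None,fx=2.7,fy=2.7,interpolation=2))
b=cv2.imread("pics/side0.png");cv2.imwrite("pics/s1.png",cv2.resize(b,None,fx=1.56,fy=1.56,interpolation=2))
E
```

```text
(no output)
```

View pics/t1.png

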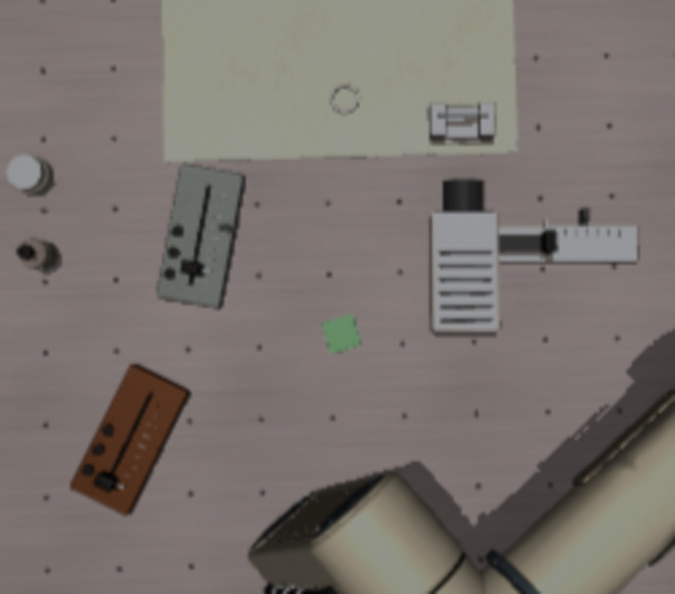

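View pics/s1.png

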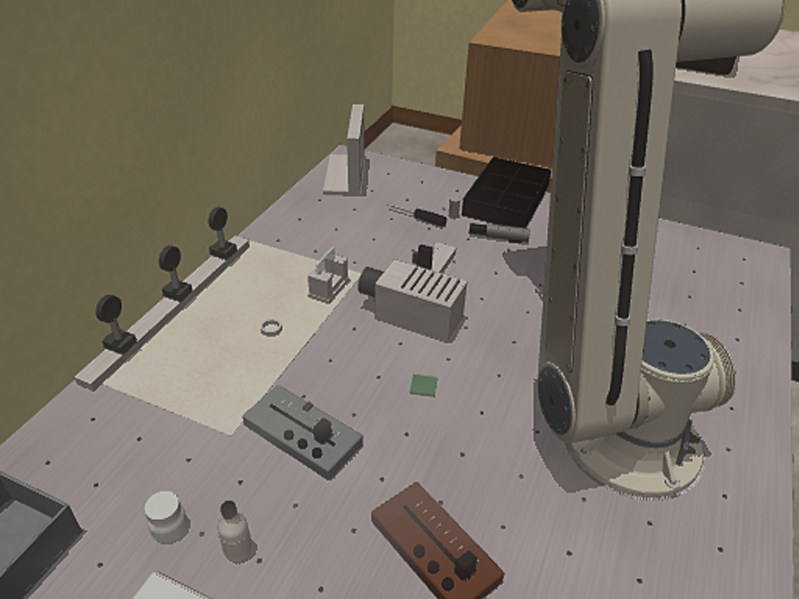

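Top view, original pixels as (row, col): the grey controller is at (197,184), its fader cap at (209,181), and the dark tab is on the scale side at (194,194). The brown box at (276,158) is the look-alike. The lamp is at (202,283), with the handle at (200,313) and the rail tab at (190,326). The grey one fits the description ("flat grey box").

```bash
cat > h.py <<'E'
from workcell import ctrl
import cv2,numpy as np
from scipy.spatial.transform import Rotation as R
def ray(info,u,v):
    K=info["K"];W=np.array(info["world_from_camera"])
    d=W[:3,:3]@np.array([(u-K[0][2])/K[0][0],-(v-K[1][2])/K[1][1],-1.]);return W[:3,3],d
def at(info,u,v,z):
    o,d=ray(info,u,v);return (o+d*(z-o[2])/d[2])
def proj(info,p):
    W=np.array(info["world_from_camera"]);c=W[:3,:3].T@(np.array(p)-W[:3,3]);K=info["K"]
    return np.array([K[0][2]+K[0][0]*c[0]/-c[2],K[1][2]+K[1][1]*c[1]/c[2]])
def pose(s=None):
    s=s or ctrl.state();q=s["tool_rot"];return np.array(s["tool_pos"]),R.from_quat([q[1],q[2],q[3],q[0]])
def rel(p,Rt,s=None):
    """row numbers for target world pose"""
    p0,R0=pose(s);return np.round(np.r_[R0.inv().apply(np.array(p)-p0)/500,(R0.inv()*Rt).as_rotvec()/(np.pi/3)],4).tolist()
def down(yaw): # tool y axis along world angle yaw, z down; x = y cross z
    y=np.array([np.cos(yaw),np.sin(yaw),0]);z=np.array([0,0,-1.]);return R.from_matrix(np.c_[np.cross(y,z),y,z])
E
python3 - <<'E'
from h import *
i=ctrl.camera_info("top");im=cv2.imread("pics/top0.png")
f=lambda x,y,z:at(i,110+x/2.7,110+y/2.7,z).round(1)
print("ctl corners",[f(*c,28) .tolist()for c in((181,164),(246,176),(220,308),(157,297))])
print("fader",f(191,267,62),"mark",f(226,228,34))
print("lamp corners",[f(*c,95).tolist() for c in((432,212),(497,211),(499,333),(433,334))])
print("rail end",[f(*c,18).tolist() for c in((637,226),(638,262))])
print("handle",f(549,242,92),"mark",f(584,216,28))
ctrl.get_image("top")
for t in("driver","probe","post","jar","dropper","lens_ring"):
    print(t,[(round(d['p'],2),at(i,d['at'][1],d['at'][0],15).round().tolist()) for d in ctrl.outline_of("top",t)[:2]])
E
```

```text
ctl corners [[606.2, 248.6, 28.0], [587.0, 158.4, 28.0], [404.7, 197.9, 28.0], [422.2, 284.7, 28.0]]
fader [460.9 232.   62. ] mark [514.8 186.8  34. ]
lamp corners [[524.5, -96.4, 95.0], [523.5, -183.3, 95.0], [360.9, -180.7, 95.0], [361.8, -93.0, 95.0]]
rail end [[503.6, -384.2, 18.0], [453.4, -383.6, 18.0]]
handle [ 480.4 -251.7   92. ] mark [ 518.8 -309.4   28. ]
driver [(0.46, [563.0, -485.0, 15.0])]
probe [(0.62, [417.0, -478.0, 15.0])]
post []
jar [(0.69, [607.0, 462.0, 15.0])]
dropper [(0.61, [496.0, 452.0, 15.0])]
lens_ring []
```

```bash
python3 - <<'E'
from h import *
p,r=pose();print(r.as_matrix().round(3).tolist())
W=np.array(ctrl.camera_info("wrist")["world_from_camera"]);print("cam in tool",r.inv().apply(W[:3,3]-p).round(1),(r.inv().as_matrix()@W[:3,:3]).round(3).tolist())
for yaw in(-11.7,168.3):print(yaw,rel([470,228,200],down(np.radians(yaw))))
E
```

```text
[[-0.92, -0.393, -0.0], [-0.393, 0.92, -0.0], [0.0, -0.0, -1.0]]
cam in tool [  77.6   -0.6 -142.1] [[0.001, 0.954, 0.301], [1.0, -0.001, -0.0], [0.0, 0.301, -0.954]]
-11.7 [-1.0436, 1.1499, 0.0626, -0.0, 0.0, 2.0806]
168.3 [-1.0436, 1.1499, 0.0626, -0.0, -0.0, -0.9194]
```

```bash
python3 -m creep '[-0.52,0.57,0,0,0,-0.46,0.1, -0.52,0.57,0,0,0,-0.46,0.1, -0.52,0.57,0,0,0,-0.46,0.1, -0.52,0.57,0,0,0,-0.46,0.1, -0.52,0.57,0,0,0,-0.46,0.1, -0.52,0.57,0,0,0,-0.46,0.1, -0.52,0.57,0,0,0,-0.46,0.1]' 30; python3 - <<'E'
from h import *
print(rel([470,228,200],down(np.radians(168.3))))
E
```

```text
time_s: 2.22
tool_pos: [344.1, -138.5, 231.6]
tool_rot: [0.001, -0.431, 0.902, -0.0]
force: [0.8, -1.1, 0.6]
width: 46.9
gripper_force: 0.0
[-0.7284, 0.2648, 0.0639, -0.0009, 0.0009, -0.4537]
```

```bash
python3 -m creep '[-0.728,0.265,0.062,0,0,-0.454,0.1, -0.728,0.265,0.062,0,0,-0.454,0.1, -0.728,0.265,0.062,0,0,-0.454,0.1, -0.728,0.265,0.062,0,0,-0.454,0.1, -0.728,0.265,0.062,0,0,-0.454,0.1, -0.728,0.265,0.062,0,0,-0.454,0.1, -0.728,0.265,0.062,0,0,-0.454,0.1, -0.728,0.265,0.062,0,0,-0.454,0.1, -0.728,0.265,0.062,0,0,-0.454,0.1]'; python3 - <<'E'
from h import *
p,r=pose();print(p.round(1))
i=ctrl.camera_info("wrist");im=ctrl.get_image("wrist");cv2.imwrite("pics/w1.png",im)
np.savez("w1.npz",K=i["K"],W=i["world_from_camera"])
for t in("controller","fader_grip","fader_pointer","fader_mark"):
    print(t,[(round(d['p'],2),np.round(d['at']).tolist(),int(d['region'].sum())) for d in ctrl.outline_of("wrist",t)[:3]])
cv2.imwrite("pics/w1b.png",cv2.resize(im,None,fx=1.56,fy=1.56,interpolation=2))
E
```

```text
time_s: 3.35
tool_pos: [471.0, 222.8, 200.7]
tool_rot: [0.0, -0.629, 0.778, -0.0]
force: [-0.2, 0.4, -0.3]
width: 47.0
gripper_force: 0.0
[471.  222.8 200.7]
controller [(0.84, [171.0, 218.0], 18026), (0.81, [202.0, 461.0], 8997)]
fader_grip [(0.68, [178.0, 271.0], 733), (0.22, [170.0, 217.0], 18049)]
fader_pointer [(0.86, [177.0, 268.0], 749)]
fader_mark [(0.74, [137.0, 196.0], 200)]
```

View pics/w1b.png

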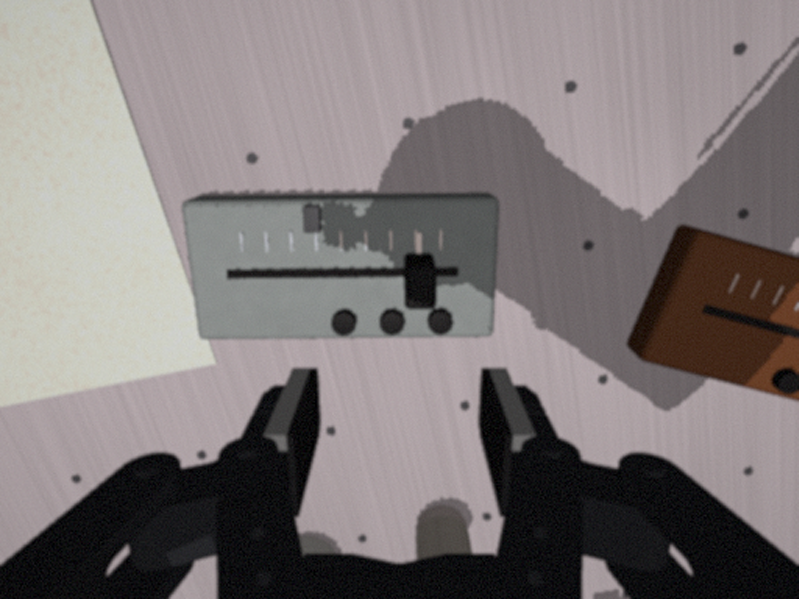

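Wrist view in the scaled picture (x, y): cap at (420,281), pointer at (418,241), dark tab at (312,218), slot from (227,274) to (458,271). The brown look-alike is far right at (720,310). This confirms the grey controller, with both scale and tab on its +x side.

```bash
python3 - <<'E'
from h import *
d=np.load("w1.npz");i=dict(K=d["K"],world_from_camera=d["W"]);f=lambda x,y,z:at(i,x/1.5625,y/1.5625,z)
a,b=f(227,274,28),f(458,271.5,28);u=(a-b)[:2]/np.linalg.norm((a-b)[:2]);print("slot",a.round(1),b.round(1),np.degrees(np.arctan2(u[1],u[0])),np.linalg.norm(a-b))
c=(a+b)[:2]/2
q=[f(*p,28) for p in((187,204),(497,199),(492,335),(202,338))];print([x.round(1).tolist() for x in q],np.mean(q,0))
e=(q[0]-q[1]+q[3]-q[2])[:2];print(np.degrees(np.arctan2(e[1],e[0])))
for n,p in(("ptr",(418,241,31)),("mark",(312,218,34)),("markinner",(313,230,34)),("captop",(420,288,62)),("capL",(405,280,62)),("capR",(436,280,62))):
    w=f(*p);v=w[:2]-c;print(n,w.round(1),"along",(v@u).round(1),"perp",(v@[u[1],-u[0]]).round(1))
E
```

```text
slot [576.7 212.4  28. ] [438.1 240.4  28. ] -11.422074642966159 141.45394546997574
[[586.7, 166.5, 28.0], [407.9, 201.7, 28.0], [424.3, 286.2, 28.0], [605.1, 249.6, 28.0]] [506.01736493 225.98240509  28.        ]
-11.286612128351432
ptr [458.2 216.   31. ] along -46.2 perp 20.0
mark [515.7 189.   34. ] along 15.6 perp 35.0
markinner [517. 196.  34.] along 15.4 perp 27.9
captop [462.  235.2  62. ] along -46.2 perp 0.4
capL [469.2 229.   62. ] along -38.0 perp 5.1
capR [452.5 232.5  62. ] along -55.0 perp 4.9
```

```bash
python3 - <<'E'
from h import *
print(rel([461.9,235,37],down(np.radians(168.65))))
E
```

```text
[-0.0186, 0.0229, 0.3276, -0.0005, 0.0006, -0.0121]
```

```bash
python3 -m creep '[-0.019,0.023,0.1,0,0,-0.012,0.1, -0.019,0.023,0.2,0,0,-0.012,0.1, -0.019,0.023,0.24,0,0,-0.012,0.1, -0.019,0.023,0.24,0,0,-0.012,0.1]'; python3 - <<'E'
from h import *
print(rel([461.9,235,37],down(np.radians(168.65))))
i=ctrl.camera_info("wrist");im=ctrl.get_image("wrist")
np.savez("w2.npz",K=i["K"],W=i["world_from_camera"])
for t in("fader_grip","fader_pointer","fader_mark"):
    print(t,[(round(d['p'],2),np.round(d['at']).tolist(),int(d['region'].sum())) for d in ctrl.outline_of("wrist",t)[:3]])
cv2.imwrite("pics/w2b.png",cv2.resize(im,None,fx=1.5625,fy=1.5625,interpolation=2))
E
```

```text
time_s: 4.1
tool_pos: [460.9, 234.8, 79.1]
tool_rot: [-0.002, -0.634, 0.773, -0.0]
force: [-0.5, -0.1, -0.4]
width: 46.9
gripper_force: 0.0
[-0.001, -0.0021, 0.0842, 0.0019, -0.0026, 0.0005]
fader_grip [(0.7, [228.0, 251.0], 2250)]
fader_pointer [(0.56, [225.0, 254.0], 2211)]
fader_mark [(0.94, [158.0, 144.0], 538)]
```

View pics/w2b.png

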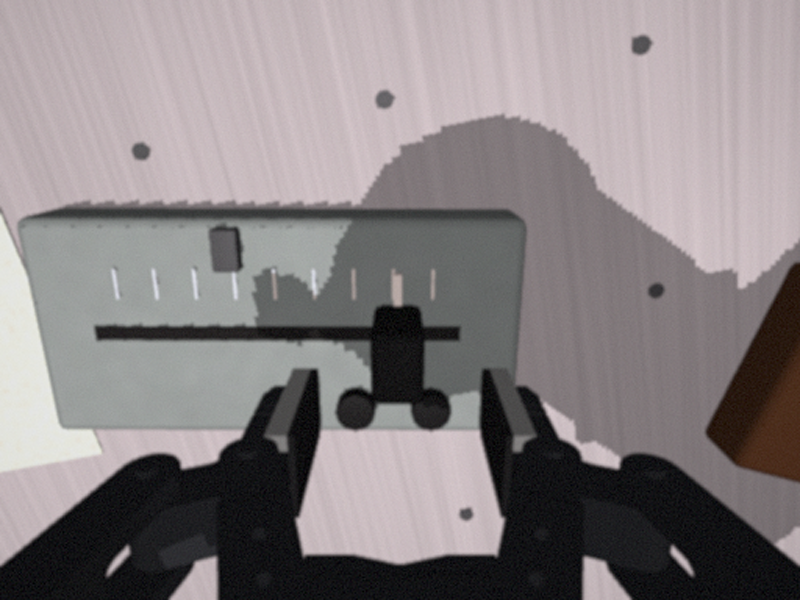

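Close view (scaled x, y): cap between the fingers at (398,350), pointer at (398,290), tab top at (225,250), inner edge about (227,271).

```bash
python3 - <<'E'
from h import *
d=np.load("w2.npz");i=dict(K=d["K"],world_from_camera=d["W"]);f=lambda x,y,z:at(i,x/1.5625,y/1.5625,z)
a,b=f(96,333,28),f(460,333,28);u=(a-b)[:2]/np.linalg.norm((a-b)[:2]);print(a,b,np.degrees(np.arctan2(u[1],u[0])))
for u in(u,np.array([np.cos(np.radians(-11.4)),np.sin(np.radians(-11.4))])):
  c=(a+b)[:2]/2
  for n,p in(("ptr30",(398,290,30)),("ptr32",(398,290,32)),("mark",(224.5,249,34)),("markinner",(227,271,34)),("cap",(397.5,365,62))):
    w=f(*p);v=w[:2]-c;print(n,w.round(1),(v@u).round(1),(v@[u[1],-u[0]]).round(1))
E
python3 -m creep '[0,0,0.042,0,0,0,0.1, 0,0,0.082,0,0,0,0.1, 0,0,0.082,0,0,0,-0.6, 0,0,0.082,0,0,0,-0.9, 0,0,0.082,0,0,0,-0.9, 0,0,0.082,0,0,0,-0.9]' 30; cat > /dev/null
```

```text
[576.59299673 212.60800165  28.        ] [437.75752519 240.46685438  28.        ] -11.34633902419861
ptr30 [457.9 217.9  30. ] -46.6 18.2
ptr32 [457.8 217.3  32. ] -46.6 18.8
mark [515.7 189.3  34. ] 15.7 34.9
markinner [517.2 197.3  34. ] 15.5 26.7
cap [461.1 233.2  62. ] -46.5 2.5
ptr30 [457.9 217.9  30. ] -46.6 18.2
ptr32 [457.8 217.3  32. ] -46.6 18.9
mark [515.7 189.3  34. ] 15.7 34.9
markinner [517.2 197.3  34. ] 15.6 26.7
cap [461.1 233.2  62. ] -46.5 2.6
time_s: 5.05
tool_pos: [462.4, 236.2, 40.5]
tool_rot: [0.001, -0.634, 0.773, -0.0]
force: [-0.6, -1.3, 5.2]
width: 17.5
gripper_force: 33.2
```

```bash
python3 -m creep '[0,-0.02,0,0,0,0,-0.9, 0,-0.05,0,0,0,0,-0.9, 0,-0.08,0,0,0,0,-0.9, 0,-0.11,0,0,0,0,-0.9, 0,-0.124,0,0,0,0,-0.9, 0,-0.124,0,0,0,0,-0.9, 0,-0.124,0,0,0,0,-0.9]'; python3 - <<'E'
from h import *
p,r=pose();u=np.array([np.cos(np.radians(-11.38)),np.sin(np.radians(-11.38))]);print(p,p[:2]-[462.4,236.2],(p[:2]-[462.4,236.2])@u)
i=ctrl.camera_info("wrist");im=ctrl.get_image("wrist")
np.savez("w3.npz",K=i["K"],W=i["world_from_camera"])
cv2.imwrite("pics/w3b.png",cv2.resize(im[60:310,130:400],None,fx=2.2,fy=2.2,interpolation=2))
E
```

```text
time_s: 5.92
tool_pos: [523.8, 223.7, 40.5]
tool_rot: [0.001, -0.634, 0.773, -0.001]
force: [1.5, -2.1, 6.2]
width: 17.5
gripper_force: 33.3
[523.79796618 223.7316598   40.46497933] [ 61.39796618 -12.4683402 ] 62.65108134874055
```

View pics/w3b.png

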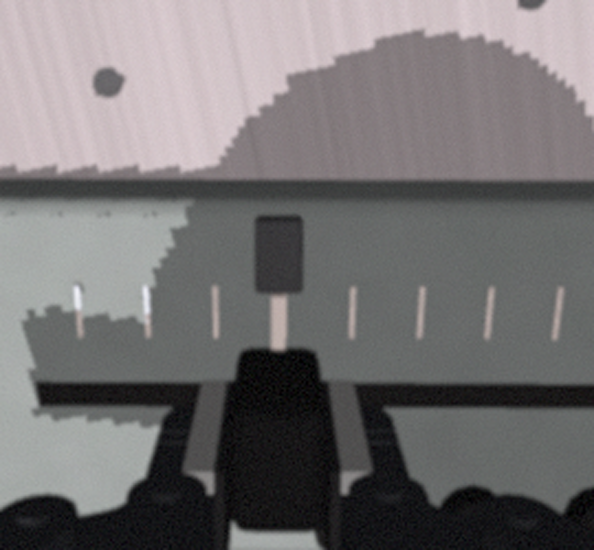

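The pointer (crop x≈278.5) lines up with the tab centre (x≈279), so the fader is set. I'll release, rise and check wrist range for viewing the shutter from its +x side.

```bash
python3 -m creep '[0,0,0,0,0,0,-0.5, 0,0,0,0,0,0,0.1, 0,0,0,0,0,0,0.1, 0,0,-0.1,0,0,0,0.1, 0,0,-0.2,0,0,0,0.1, 0,0,-0.32,0,0,0,0.1, 0,0,-0.32,0,0,0,0.1]'; python3 - <<'E'
from h import *
s=ctrl.state();print(s["joint_pos"].round(3),s["tool_pos"])
for y in(90,-90):print(rel([490,-270,190],down(np.radians(y))))
E
```

```text
time_s: 6.85
tool_pos: [525.1, 225.0, 205.0]
tool_rot: [0.005, -0.634, 0.773, -0.001]
force: [0.4, 0.6, -1.2]
width: 47.1
gripper_force: 0.0
[ 0.68   0.298  0.099  0.002 -1.361 -0.877] [525.09714706 225.0100131  205.01001796]
[0.9848, -0.1245, 0.0239, -0.0019, 0.0113, 1.312]
[0.9848, -0.1245, 0.0239, -0.0119, -0.002, -1.6879]
```

```bash
python3 -m creep '[0.5,-0.06,0,0,0,-0.85,0.1, 0.5,-0.06,0,0,0,-0.85,0.1, 0.5,-0.06,0,0,0,-0.85,0.1, 0.5,-0.06,0,0,0,-0.85,0.1, 0.5,-0.06,0,0,0,-0.85,0.1, 0.5,-0.06,0,0,0,-0.85,0.1]'; python3 - <<'E'
from h import *
print(rel([490,-270,190],down(np.radians(-90))))
E
```

```text
time_s: 7.6
tool_pos: [502.5, -28.3, 198.7]
tool_rot: [0.0, 0.905, -0.426, -0.0]
force: [0.6, -0.1, 0.1]
width: 46.9
gripper_force: 0.0
[0.3569, 0.3269, 0.0174, 0.0003, 0.0007, -0.8411]
```

```bash
python3 -m creep '[0.357,0.327,0.017,0,0,-0.84,0.1, 0.357,0.327,0.017,0,0,-0.84,0.1, 0.357,0.327,0.017,0,0,-0.84,0.1, 0.357,0.327,0.017,0,0,-0.84,0.1, 0.357,0.327,0.017,0,0,-0.84,0.1, 0.357,0.327,0.017,0,0,-0.84,0.1, 0.357,0.327,0.017,0,0,-0.84,0.1]'; python3 - <<'E'
from h import *
p,r=pose();print(p.round(1))
i=ctrl.camera_info("wrist");im=ctrl.get_image("wrist")
np.savez("w4.npz",K=i["K"],W=i["world_from_camera"])
for t in("lamp","shutter_grip","shutter_pointer","shutter_mark"):
    print(t,[(round(d['p'],2),np.round(d['at']).tolist(),int(d['region'].sum())) for d in ctrl.outline_of("wrist",t)[:3]])
cv2.imwrite("pics/w4b.png",cv2.resize(im,None,fx=1.5625,fy=1.5625,interpolation=2))
E
```

```text
time_s: 8.48
tool_pos: [491.5, -268.0, 190.5]
tool_rot: [-0.0, 1.0, -0.001, -0.0]
force: [0.3, -0.3, 0.1]
width: 46.8
gripper_force: 0.0
[ 491.5 -268.   190.5]
lamp [(0.69, [180.0, 118.0], 39680)]
shutter_grip [(0.76, [180.0, 213.0], 3244)]
shutter_pointer [(0.57, [178.0, 214.0], 3229)]
shutter_mark [(0.85, [130.0, 299.0], 365)]
```

View pics/w4b.png

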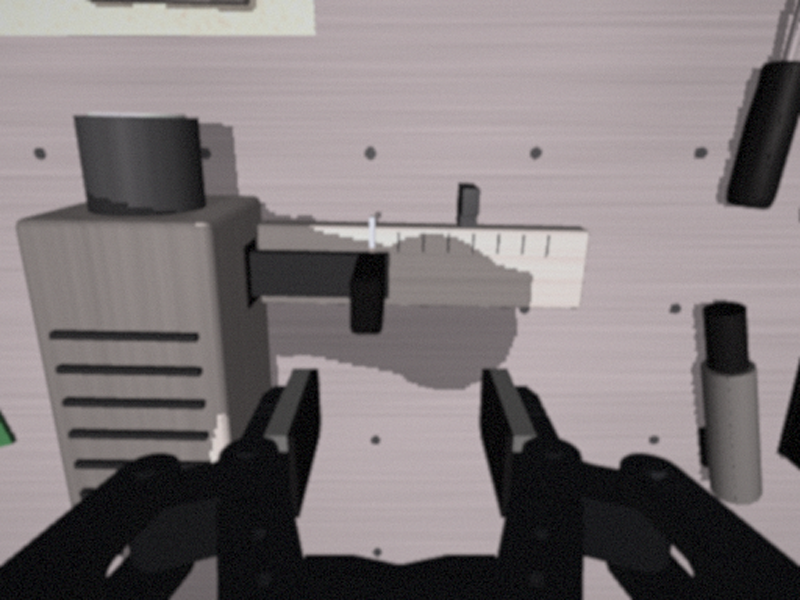

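Wrist view (scaled x, y): handle top about (367,308), white pointer at (372,218), dark tab at (468,204) on the rail's +x side. The lamp box is to the left, and the loose driver and probe are clear to the right.

```bash
python3 - <<'E'
from h import *
d=np.load("w4.npz");i=dict(K=d["K"],world_from_camera=d["W"]);f=lambda x,y,z:at(i,x/1.5625,y/1.5625,z).round(1)
a,b=f(320,226.5,18),f(586,229,18);print("rail",a,b,np.degrees(np.arctan2(*(b-a)[:2])), f(582,307,18))
e=f(388,305,18);print(e)
for n,p in(("topnear",(350,332,92)),("topnear2",(383,332,92)),("topfarR",(388,285,92)),("foot",(352,252,38)),("footR",(388,252,38)),("ptr",(372.5,217,32)),("mark28 low",(468,225,28)),("mark28 mid",(469,215,28)),("mark foot",(466,184,0)),("mark foot28",(468,184,28))):print(n,f(*p))
print(proj(i,[480.4,-251.7,92])*1.5625)
E
```

```text
rail [ 507.9 -221.3   18. ] [ 506.4 -380.    18. ] -179.45846811527298 [ 457.  -382.7   18. ]
[ 458.4 -261.5   18. ]
topnear [ 470.5 -244.7   92. ]
topnear2 [ 470.5 -260.7   92. ]
topfarR [ 494.4 -263.3   92. ]
foot [ 497.2 -241.8   38. ]
footR [ 497.2 -262.2   38. ]
ptr [ 516.1 -253.4   32. ]
mark28 low [ 510.7 -308.2   28. ]
mark28 mid [ 516.5 -308.5   28. ]
mark foot [ 530.8 -309.6    0. ]
mark foot28 [ 534.  -307.3   28. ]
[364.0494375  312.82369759]
```

```bash
python3 - <<'E'
from h import *
print(rel([483,-252.9,66],down(np.radians(-90.6))))
E
```

```text
[-0.017, -0.0307, 0.25, 0.0, -0.0004, 0.0116]
```

```bash
python3 -m creep '[-0.017,-0.031,0.05,0,0,0.012,0.1, -0.017,-0.031,0.13,0,0,0.012,0.1, -0.017,-0.031,0.2,0,0,0.012,0.1, -0.017,-0.031,0.25,0,0,0.012,0.1, -0.017,-0.031,0.25,0,0,0.012,0.1, -0.017,-0.031,0.25,0,0,0.012,-0.6, -0.017,-0.031,0.25,0,0,0.012,-0.9, -0.017,-0.031,0.25,0,0,0.012,-0.9, -0.017,-0.031,0.25,0,0,0.012,-0.9, -0.017,-0.031,0.25,0,0,0.012,-0.9]' 60
```

```text
time_s: 9.98
tool_pos: [483.7, -253.3, 67.5]
tool_rot: [-0.0, 1.0, -0.006, 0.002]
force: [-0.7, 3.7, 6.3]
width: 14.9
gripper_force: 60.5
```

```bash
python3 -m creep '[0,0.02,0,0,0,0,-0.9, 0,0.05,0,0,0,0,-0.9, 0,0.08,0,0,0,0,-0.9, 0,0.1,0,0,0,0,-0.9, 0,0.108,0,0,0,0,-0.9, 0,0.108,0,0,0,0,-0.9, 0,0.108,0,0,0,0,-0.9]'; python3 - <<'E'
from h import *
p,r=pose();print(p)
i=ctrl.camera_info("wrist");im=ctrl.get_image("wrist")
np.savez("w5.npz",K=i["K"],W=i["world_from_camera"])
for t in("shutter_mark",):
    print(t,[(round(d['p'],2),np.round(d['at']).tolist(),int(d['region'].sum())) for d in ctrl.outline_of("wrist",t)[:3]])
cv2.imwrite("pics/w5b.png",cv2.resize(im[40:240,150:400],None,fx=3,fy=3,interpolation=2))
E
```

```text
time_s: 10.85
tool_pos: [482.6, -306.6, 67.5]
tool_rot: [-0.001, 1.0, -0.006, 0.001]
force: [-1.8, 7.9, 9.2]
width: 14.6
gripper_force: 60.8
[ 482.62697795 -306.64635521   67.5187631 ]
shutter_mark [(0.94, [149.0, 258.0], 821)]
```

View pics/w5b.png

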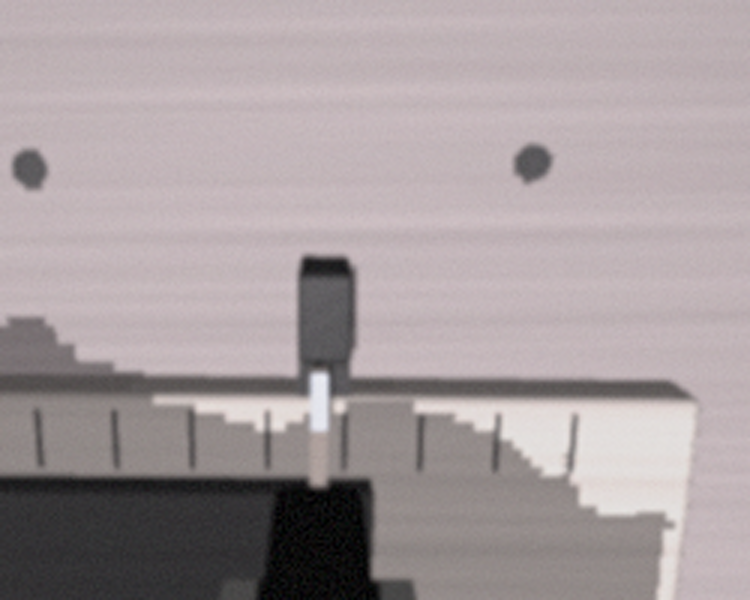

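Close crop: pointer end at (319,372), tab's top face spans x 299–353 (centre about 326), so it is a little short.

```bash
python3 - <<'E'
from h import *
d=np.load("w5.npz");i=dict(K=d["K"],world_from_camera=d["W"]);f=lambda x,y,z:at(i,150+x/3,40+y/3,z).round(2)
P=f(319.5,375,32)
for p in((299,353,28),(351,353,28),(300,280,28),(353.5,280,28)):print(f(*p))
M=(f(299.5,355,28)+f(351,355,28))/2
print(P,M,"along lamp -y:",-(M-P)[1]-(M-P)[0]*0.0095)
E
```

```text
[ 517.91 -304.46   28.  ]
[ 517.81 -313.89   28.  ]
[ 531.16 -304.86   28.  ]
[ 531.06 -314.35   28.  ]
[ 514.78 -308.14   32.  ] [ 517.49 -309.22   28.  ] along lamp -y: 1.0542550000000406
```

```bash
python3 -m creep '[0,0.0024,0,0,0,0,-0.9, 0,0.0024,0,0,0,0,-0.9, 0,0.0024,0,0,0,0,-0.9, 0,0.0024,0,0,0,0,-0.9]'; python3 - <<'E'
from h import *
i=ctrl.camera_info("wrist");im=ctrl.get_image("wrist");print(ctrl.state()["tool_pos"])
np.savez("w6.npz",K=i["K"],W=i["world_from_camera"])
t=ctrl.get_image("top")[170:235,160:215];s=ctrl.get_image("side")[240:310,150:240]
g=cv2.resize(im[110:205,210:310],(600,570),interpolation=2)
h=np.vstack([cv2.resize(t,(200,236),interpolation=2),cv2.resize(s,(200,156),interpolation=2),np.zeros((178,200,3),np.uint8)])
cv2.imwrite("pics/w6b.png",np.hstack([g,h]))
E
```

```text
time_s: 11.45
tool_pos: [482.6, -307.7, 67.5]
tool_rot: [-0.001, 1.0, -0.006, 0.001]
force: [-1.3, 8.4, 8.8]
width: 14.8
gripper_force: 60.8
[ 482.60493833 -307.67629048   67.51761501]
```

View pics/w6b.png

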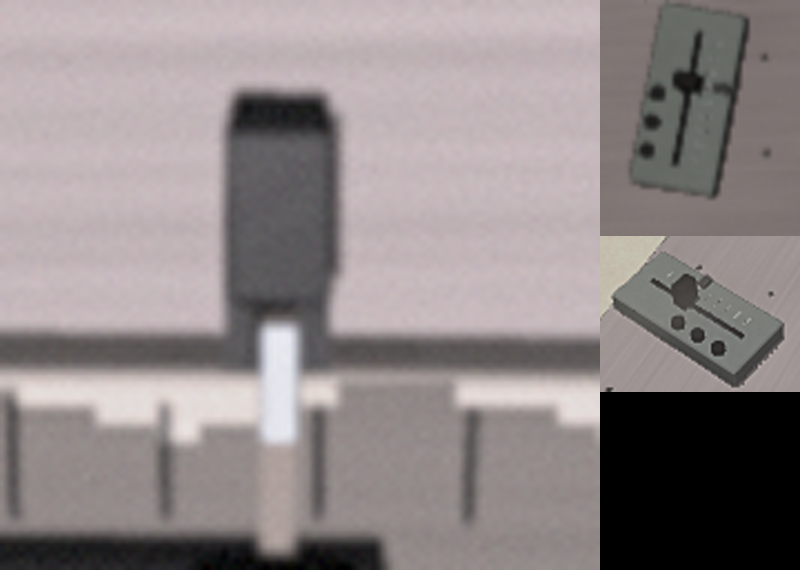

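The pointer (x≈280) is centred on the tab's inner edge (227–330, centre about 279). In the top and side crops the fader still stands at its tab. Handing in.

```bash
python3 -c "
from workcell import ctrl
print(ctrl.finish_job())"
```

```text
the job is handed in; nothing more can be done
None
```

I set the fader to its tab first, then pulled the shutter to its tab; the arm was still holding it there against the spring when I handed the job in, at about 11.5 s.

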